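Take the brown egg out of the egg cooker with the tongs

ROBOT

A 6-joint arm with a two-finger parallel gripper is mounted at the origin on a cart in front of the work surface, level with it; the furniture and walls round the work are solid. World frame = base frame: x ahead of the robot, y to its left, z up, the work surface at z = 0. Lengths are in m, angles in rad, forces in N, time in s.
With the tool pointing down it reaches from about 0.425 to 0.95 m from the base axis. Payload 3.5 kg.
Tool frame: the origin (TCP) lies midway between the tips of the shut fingers; the grasp point (between the pads) lies 19 mm behind it (ctrl.pinch_z is the distance from the TCP to the grasp point, in m); z points along the fingers, y is the line along which they close (so a half turn about z gives the same grasp; the last joint's range is limited). The gripper opens to 85 mm and grips with 20 to 120 N. Pads are 22 mm wide; open, the fingers measure 114 mm over their backs; the gripper's body (76 mm by 85 mm) begins 54 mm behind the grasp point. The pads swing forward as they close: fully open they stand 13 mm farther back than shut.
Start: joints at [1.114, 0.286, 1.577, -0, 1.279, -0.15], TCP at [0.204, 0.643, 0.231] pointing down, gripper open.
Joint ranges: [-2.77, 2.77], [-0.9, 2.22], [0.21, 2.48], [-1.53, 4.67], [0.24, 2.81], [-2.84, 2.84]. Speed limits (rad/s): [2.79, 2.79, 3.14, 3.14, 3.14, 3.14].

INTERFACE

Orientations are given as a unit quaternion [x, y, z, w].
In Python, from plant import get_state, viewer, sign_off, ctrl gives the robot as it stands. The module is installed in compiled form; this text tells all that it offers.
- The arm moves only by the shell command python3 -m handwheel 'ROWS' [FORCE]. ROWS is JSON, a list that holds one entry, the list of rows, each a list of 5 numbers: the finger opening in m, from 0 to 0.0854, then the shift along the tool's x, y, z in m, then the turn about the tool's z in degrees. In form: [[[claw, x, y, z, spin], ...]]. A call has 1 to 12 rows; each row shifts and turns the commanded pose from where the row before left it, along the tool's axes as they then stand; what a row does not reach is not made up. A row lasts 1/12 s, in which the tool goes at most 41.7 mm and 7.16 degrees, less where a joint would pass 70% of its speed; a pose out of reach is approached as far as the arm can. A call is refused whole if a number of a shift passes 0.0417 or a number of a turn 7.16, either way. A call with a gripper value outside its range is refused whole. The fingers move at their own pace and stop on an object; FORCE is the grip in N (left out, the last holds). Time passes only in rows, so rows that do not move let the fingers close. It gives the time, the measured TCP pose, the force, the opening and the grip force at its end, in the units of the state.
- get_state(): the state, without advancing time (a new reading comes with each control period).
- viewer.read_camera(name): name is "scene" or "top"; returns the picture (480x640x3 uint8, blue, green, red); there is no depth.
- viewer.camera_params(name): a dict with "fov_y" (degrees; the focal length in pixels is half the picture's height over the tangent of half this angle, whatever the lens; pixels are square), "cx", "cy" (the principal point, pixels), "xyz" and "attitude" of the camera in the world. Camera axes: x right, y up, looking along -z (the intrinsics and any distortion apply to the point x, -y, -z); pixel columns grow to the right and rows downward; lengths in m; the calibration is good to about 2 mm. A picture is of the moment at which its call begins. camera_params takes no time and is no camera call.
- sign_off(): hands the job in; it is judged then, once.
Trained networks look in the newest picture that a camera, given by its name, has taken for a name from the list of things; names that differ only in an ending like _2 or _b are one class to them, and where a whole thing is asked for, a point or a joint stands for the part that bears it (a point fixed in the world has none). Each returns a list of dicts, best first, with "confidence" (0 to 1); they miss things now and then, are a little off and sometimes report something else, mostly with a low value. They report only what shows in the picture. A call takes as long as a camera call. They do not tell look-alikes from the thing itself.
- viewer.look_for(camera, name): "extent" ([left, top, width, height] as shares, 0 to 1, of the picture: columns of its width, rows of its height, round what is visible of it).
- viewer.outline_of(camera, name): "mask" (480x640 bool, what is visible of it) and "extent" ([left, top, width, height] as shares, 0 to 1, of the picture: columns of its width, rows of its height, round what is visible of it).
- viewer.pinpoint(camera, name): "xy" ([column, row] as shares, 0 to 1, of the picture: columns of its width, rows of its height: a listed point, or the origin of a listed thing).
The state is a dict: "time": time; "qpos": joint angles; "dq": joint speeds; "joint_efforts": joint torques, N m; "eef_pos": TCP position; "tcp_rot": TCP orientation; "contact_force": force on the tool from outside, world axes, zero at the start; "wrist_torque": the same for the moment, N m; "opening": opening from 0.0 (shut) to 1.0 (fully open); "finger_force": force on a finger pad.
Only numpy, scipy, OpenCV 4.12 (cv2) and the standard library are available. Lean on these libraries where they do the work, as an engineer would, in place of code of your own. Each camera call takes 0.05 s, during which the arm holds its last target. There are 200 camera calls.

TASK

The eggs are done: first switch the egg cooker off by sliding its red switch all the way to its right-hand stop, then take up the kitchen tongs, close their jaws on the brown egg and lift it out of the cooker. Finish while still holding the tongs with the egg in the jaws, the egg at least 8 cm higher than it stood, and keep it still. Do not touch the eggs with the gripper itself, and leave the white egg and everything else on the worktop where it stands.

Things in the scene. Friction and masses are not known exactly. Their poses are not given: they have to be found in the camera images.
- cooker: blue egg cooker, fixed. Origin: centre of its underside; x axis to its back, y to its left (seen from the front), z up. Housing 92 (x) x 190 (y) x 34 mm high; two steel egg rings (39 mm outside, rim 44 mm above the worktop) at x = 0, y = +48 and -48 mm; a front ledge, 150 mm wide, 24 mm high, reaches to x = -86 mm and carries the switch
- switch (a joint): position of the red slide switch in m: about 0 at its left end (on), 0.040 at its right-hand stop (off); it grows as the switch moves along the cooker's -y axis. It stays where it is left; pushing it takes about 1.5 to 2 N. It may start anywhere from 0 to 0.010
- switch_top (a point): centre of the top of the red switch grip; the grip is an upright block 16 mm (cooker x) x 12 mm (cooker y) x 20 mm high, on the ledge, its top 45 mm above the worktop, 65 mm in front of the line of the egg rings; free room on both sides of it along the ledge
- tongs: kitchen tongs lying flat: steel head, two sprung steel arms with black handle pads and orange jaws, 0.11 kg, balanced at the pads. Origin: underside of the head, on the hinge axis; x runs from head to jaws (20 mm behind the origin to 220 mm ahead), z up, 22 mm high. The arms spread sideways (y) and close symmetrically in the horizontal plane; springs open them, to a gap of about 63 mm at the jaws
- tongs_grip (a point): midway between the two black handle pads (each 62 mm long, 21 mm high), 95 mm ahead of the tongs' origin, 11 mm above their underside. Width over the pads: about 54 mm open, about 45 mm when the jaws meet an egg; held at 48 to 50 mm the tongs can be carried with the jaws 50 to 54 mm apart. The springs push back with about 8 N at first, 10 N at the egg
- tongs_jaw (a point): point midway between the two jaws, 200 mm ahead of the tongs' origin, 11 mm above their underside; the jaw plates are 40 mm long (along x) and 22 mm high
- tongs_left (a joint): angle of the tongs' left arm in rad: 0 fully open, growing as the tongs are squeezed, 0.13 at the stop; about 0.05 when closed on an egg; the right arm always does the same
- brown_egg: brown hen's egg, hard, 56 mm high and 44 mm across, about 60 g, standing upright in one of the two egg rings (left or right); origin at its lower end, 38 mm above the worktop
- brown_egg_center (a point): middle of the brown egg, 27 mm above its lower end, where it is widest; about 65 mm above the worktop at the start
- white_egg: white egg of the same size, in the other ring; stays there
- egg_cup: small white egg cup, 52 mm across, 45 mm high; bystander; origin: centre of its underside
- green_mug: green and white mug, 78 x 116 x 101 mm; bystander; origin: centre of its underside
- red_packet: red packet, 18 x 52 x 66 mm; bystander; origin: centre of its underside
- short_tumbler: short clear tumbler, 70 mm across, 91 mm high; bystander; origin: centre of its underside
- salt: salt shaker, 44 mm across, 90 mm high; bystander; origin: centre of its underside
- white_egg_center (a point): middle of the white egg, 27 mm above its lower end
Mind the look-alikes: they are no part of the job. There is more than one size of the cooker; the job needs the larger.

How it is judged:
On the way, in this order (a step that is already met when the one before it is completed fails the run):
1. the switch is at its right-hand stop, the eggs still in place (value of joint switch above 0.0375 m and distance of brown_egg_center from where it was at the start of the episode below 0.015 m), for 0.2 s.
2. the tongs are held by the gripper, off the worktop, the brown egg still in the cooker (height (world z) of tongs_jaw above 0.03 m and contact force between tongs and the fingers above 1 N and distance of brown_egg_center from where it was at the start of the episode below 0.015 m), for 0.2 s.
3. the brown egg is lifted clear of the cooker between the tongs' jaws (height (world z) of brown_egg_center above 0.135 m and x of brown_egg_center in the frame of tongs between 0.172 and 0.228 m and y of brown_egg_center in the frame of tongs between -0.015 and 0.015 m and contact force between brown_egg and tongs above 0.5 N and contact force between tongs and the fingers above 1 N and contact force between brown_egg and the fingers below 0.1 N and contact force between brown_egg and cooker below 0.05 N), for 0.2 s.
At the end, for the whole second after the job is handed in: Gripper holds the tongs, brown egg between the jaws (middle 172-228 mm ahead of the tongs' origin, 15 mm off centre at most), raised 70 mm or more, still, touching neither fingers nor cooker; switch at 36 mm or more; white egg within 12 mm and upright, bystanders within 30 mm of their places (all of step 3 and value of joint switch above 0.036 m and linear speed of each of brown_egg, tongs below 0.03 m/s and distance of white_egg from where it was at the start of the episode below 0.012 m and angle between white_egg's own z axis and vertical below 0.35 rad and distance of each of egg_cup, green_mug, red_packet, short_tumbler, salt from where it was at the start of the episode below 0.03 m); the arm keeps its last pose, push and grip.
It fails at once if the gripper's fingers press on the brown egg (contact force between brown_egg and the fingers above 0.5 N).
It fails at once if the gripper's fingers press on the white egg (contact force between white_egg and the fingers above 0.5 N).
It fails at once if the white egg is displaced (distance of white_egg_center from where it was at the start of the episode above 0.025 m).
It fails at once if a bystander is displaced (distance of any of egg_cup, green_mug, red_packet, short_tumbler, salt from where it was at the start of the episode above 0.03 m).
It also fails if it takes over 54 s, if anything falls off the work surface, if the arm or the gripper's body presses on something with over 40 N, if the wrist force passes 120 N, or if a joint passes its speed limit or range.

## Working session

There is one attempt and no reset: what is moved stays moved. The work goes in short steps, Python scripts to look and compute and a shell command to move; the robot and the scene stay as the last step left them, time stands still between calls to the robot, and variables do not carry over. Pictures are saved under pics/ and viewed, at most 10 in all, crops included, and the job is handed in when it is done.

```bash
mkdir -p pics
python3 - <<'E'
from plant import get_state, viewer, ctrl
import cv2
print(get_state(), ctrl.pinch_z)
for n in("scene","top"):
    cv2.imwrite(f"pics/{n}0.png",viewer.read_camera(n)); print(n,viewer.camera_params(n))
E
```

```text
{'time': 0.0, 'qpos': array([ 1.11401380e+00,  2.87196452e-01,  1.57818279e+00, -4.97787801e-07,
        1.27858702e+00, -1.49983857e-01]), 'dq': array([ 0.00116673,  0.00067965, -0.00047428, -0.00057871, -0.00029056,
        0.00084451]), 'joint_efforts': array([ 1.17844385e-03, -4.05970752e+01, -2.92634082e+01, -4.64380662e-05,
        5.59118431e-03,  1.17551724e-05]), 'eef_pos': array([0.20352428, 0.64289733, 0.22992351]), 'tcp_rot': array([ 1.52798246e-01,  9.88256691e-01, -1.13267499e-03, -3.54330929e-04]), 'contact_force': array([ 0.1054648 ,  0.55797967, -0.83645211]), 'wrist_torque': array([ 0.01410675, -0.04265882,  0.02294604]), 'finger_force': 0.0, 'opening': 0.999957416835845} 0.0187
scene {'fov_y': 53.186121589279225, 'cx': 322.8081323249234, 'cy': 241.92376883960785, 'xyz': array([-0.56126084, -0.87176949,  0.85214981]), 'attitude': array([ 0.42472215, -0.24447853, -0.41840604,  0.76470761])}
top {'fov_y': 47.257625497612246, 'cx': 322.02279174443913, 'cy': 231.21397838477898, 'xyz': array([-0.50766065,  0.00567554,  1.61593512]), 'attitude': array([-0.19332396,  0.23096631,  0.72174008, -0.62319473])}
```

View pics/scene0.png

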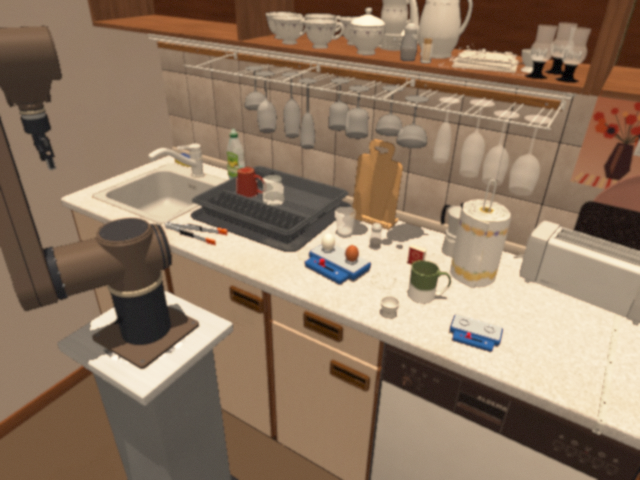

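View pics/top0.png

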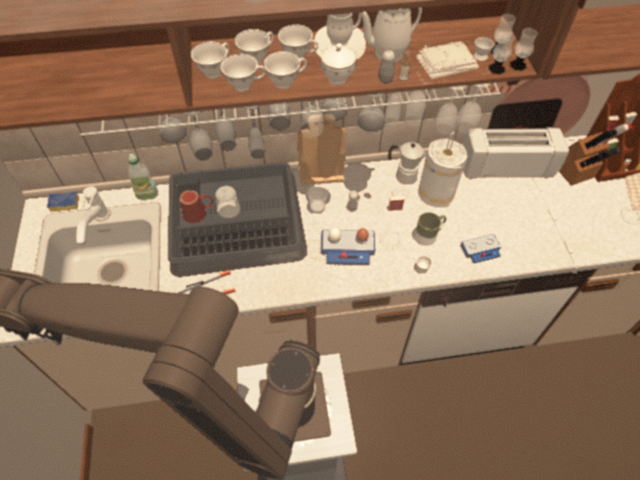

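The larger cooker with both eggs is at about (348,245) in the top view, with the brown egg on its right. The tongs are at about (208,285) in top and (200,232) in scene, with the jaws towards the right. The small empty cooker at (480,247) is the look-alike.

```bash
cat > h.py <<'E'
import numpy as np, cv2
from plant import get_state, viewer, ctrl
from scipy.spatial.transform import Rotation as R
from scipy.optimize import least_squares
def cam(n):
    p=viewer.camera_params(n); f=240/np.tan(np.radians(p['fov_y']/2))
    return f,p['cx'],p['cy'],np.array(p['xyz']),R.from_quat(p['attitude']).as_matrix()
def proj(n,X):
    f,cx,cy,t,M=cam(n); c=(np.atleast_2d(X)-t)@M
    return np.c_[cx+f*c[:,0]/-c[:,2], cy+f*(-c[:,1])/-c[:,2]]
def unproj(n,uv,z):
    f,cx,cy,t,M=cam(n); uv=np.atleast_2d(uv)
    d=np.c_[(uv[:,0]-cx)/f,-(uv[:,1]-cy)/f,-np.ones(len(uv))]@M.T
    return t+d*((z-t[2])/d[:,2])[:,None]
def pin(n,name,k=1):
    viewer.read_camera(n); return [(np.array(o['xy'])*[640,480],round(o['confidence'],2)) for o in viewer.pinpoint(n,name)]
def tri(u1,u2):
    g=lambda X:np.r_[(proj('scene',X)-u1)[0],(proj('top',X)-u2)[0]]
    s=least_squares(g,[.6,0,.05]); return s.x,np.round(s.fun,1)
E
python3 - <<'E'
from h import *
np.set_printoptions(precision=4,suppress=True)
Z=dict(cooker=0,switch_top=.045,tongs=0,tongs_grip=.011,tongs_jaw=.011,brown_egg_center=.065,white_egg_center=.065,egg_cup=0,green_mug=0,red_packet=0,short_tumbler=0,salt=0)
for n in('scene','top'):
    print(n, viewer.camera_params(n).keys(), 'tcp proj',proj(n,get_state()['eef_pos']))
    viewer.read_camera(n)
    for k,z in Z.items():
        for o in viewer.pinpoint(n,k)[:3]:
            u=np.array(o['xy'])*[640,480]; print(k,round(o['confidence'],2),u.round(1),unproj(n,u,z)[0][:2])
E
```

```text
scene dict_keys(['fov_y', 'cx', 'cy', 'xyz', 'attitude']) tcp proj [[ 48.5194 168.8184]]
cooker 0.65 [339.6 264.1] [ 0.5493 -0.2585]
cooker 0.65 [478.  335.2] [ 0.4627 -0.7284]
switch_top 0.52 [320.6 259.2] [ 0.4815 -0.2289]
switch_top 0.38 [470.1 331.7] [ 0.4104 -0.7155]
tongs 0.92 [171.  227.3] [0.4191 0.3604]
tongs_grip 0.67 [188.9 230.6] [0.4245 0.2758]
tongs_jaw 0.7 [218.4 240.1] [0.4334 0.1476]
brown_egg_center 0.47 [188.8 230.4] [0.3619 0.2034]
white_egg_center 0.54 [329.  241.6] [ 0.5561 -0.213 ]
egg_cup 0.64 [389.8 315. ] [ 0.4098 -0.4999]
egg_cup 0.58 [350.1 261.1] [ 0.5828 -0.278 ]
egg_cup 0.19 [324.2 258.5] [ 0.5498 -0.2006]
green_mug 0.87 [429.2 297.9] [ 0.5419 -0.5627]
green_mug 0.73 [326.7 243.2] [ 0.6349 -0.1577]
green_mug 0.71 [412.3 263.8] [ 0.6797 -0.4518]
red_packet 0.8 [415.1 264.2] [ 0.6827 -0.4603]
short_tumbler 0.86 [342.3 235.3] [ 0.7105 -0.1751]
salt 0.79 [373.3 245.4] [ 0.7109 -0.2966]
top dict_keys(['fov_y', 'cx', 'cy', 'xyz', 'attitude']) tcp proj [[ 44.1248 340.0099]]
cooker 0.73 [480.4 244.1] [ 0.4763 -0.7252]
cooker 0.64 [351.3 246.6] [ 0.5311 -0.2693]
switch_top 0.53 [342.5 253.3] [ 0.4796 -0.2272]
switch_top 0.38 [335.6 235.1] [ 0.5573 -0.2161]
switch_top 0.21 [351.  208.4] [ 0.6648 -0.29  ]
tongs_grip 0.52 [190.2 292.2] [0.4222 0.2926]
tongs_jaw 0.54 [225.9 283.6] [0.4381 0.1743]
brown_egg_center 0.5 [359.9 234.1] [ 0.536  -0.2967]
white_egg_center 0.7 [336.7 232.2] [ 0.5553 -0.219 ]
egg_cup 0.61 [420.6 267.7] [ 0.4114 -0.4901]
egg_cup 0.47 [362.1 236.6] [ 0.5679 -0.3153]
egg_cup 0.37 [342.5 254.2] [ 0.5042 -0.2332]
green_mug 0.68 [427.6 235.9] [ 0.5373 -0.5483]
red_packet 0.63 [395.9 205.2] [ 0.6895 -0.467 ]
red_packet 0.27 [192.5 293.3] [0.4235 0.287 ]
short_tumbler 0.74 [318.3 211.3] [ 0.7024 -0.1764]
salt 0.62 [349.6 206.4] [ 0.7084 -0.2952]
```

Run:
```python
from h import *
t=cv2.imread('pics/top0.png')[220:275,310:390]; s=cv2.imread('pics/scene0.png')[225:285,300:380]
f=lambda a:cv2.resize(a,None,fx=5,fy=5,interpolation=cv2.INTER_CUBIC)
a,b=f(t),f(s); a=cv2.copyMakeBorder(a,0,25,0,0,cv2.BORDER_CONSTANT); cv2.imwrite('pics/c1.png',np.hstack([a,b]))
np.set_printoptions(precision=4,suppress=True)
C={}
for n in('scene','top'):
    viewer.read_camera(n)
    for k in('brown_egg','white_egg','switch_top','cooker'):
        for o in viewer.outline_of(n,k)[:3]:
            m=o['mask']; ys,xs=np.nonzero(m); c=np.array([xs.mean(),ys.mean()]); print(n,k,round(o['confidence'],2),m.sum(),c.round(1),[xs.min(),xs.max(),ys.min(),ys.max()],unproj(n,c,.065)[0][:2])
```

```text
scene brown_egg 0.44 215 [351.6 252.3] [np.int64(345), np.int64(359), np.int64(244), np.int64(261)] [ 0.5407 -0.3033]
scene white_egg 0.44 182 [327.6 241.8] [np.int64(321), np.int64(334), np.int64(234), np.int64(250)] [ 0.5527 -0.2099]
scene switch_top 0.36 39 [321.7 261.6] [np.int64(319), np.int64(324), np.int64(258), np.int64(265)] [ 0.4466 -0.2543]
scene cooker 0.72 1588 [335.1 264. ] [np.int64(303), np.int64(370), np.int64(245), np.int64(283)] [ 0.4577 -0.2939]
scene cooker 0.65 261 [374.9 236.1] [np.int64(369), np.int64(380), np.int64(223), np.int64(248)] [ 0.6682 -0.3186]
scene cooker 0.61 1394 [475.2 332.6] [np.int64(449), np.int64(502), np.int64(314), np.int64(351)] [ 0.3901 -0.7308]
top brown_egg 0.66 147 [362.9 234.8] [np.int64(357), np.int64(369), np.int64(228), np.int64(241)] [ 0.5318 -0.3066]
top brown_egg 0.54 212 [353.2 200.8] [np.int64(347), np.int64(359), np.int64(190), np.int64(211)] [ 0.6829 -0.3002]
top white_egg 0.49 139 [334.7 234.3] [np.int64(329), np.int64(341), np.int64(228), np.int64(241)] [ 0.5474 -0.2108]
top cooker 0.74 1505 [347.9 248.3] [np.int64(321), np.int64(375), np.int64(230), np.int64(265)] [ 0.4843 -0.2457]
top cooker 0.58 832 [482.1 248.1] [np.int64(461), np.int64(501), np.int64(234), np.int64(262)] [ 0.4201 -0.6965]
```

View pics/c1.png

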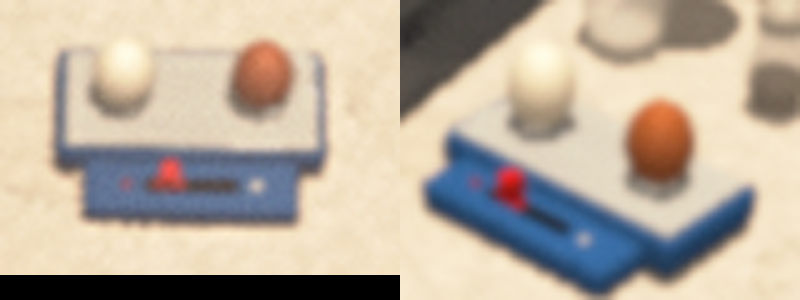

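The crops show the red switch near the left end of its slot, at about (342,254) in top. The brown egg (363,235) is in the right ring and the white egg (335,234) in the left. The masks put the brown egg at (.536,-.305) and the white at (.550,-.211), so the cooker yaw is about -8.4°. I'll move beside the switch first.

```bash
python3 -m handwheel '[[[0,0,0,0,-4.6],[0,0,0,0,-4.6],[0,-0.0257,-0.0258,0,0],[0,-0.0257,-0.0258,0,0],[0,-0.0257,-0.0258,0,0],[0,-0.0257,-0.0258,0,0],[0,-0.0257,-0.0258,0,0],[0,-0.0257,-0.0258,0,0],[0,-0.0257,-0.0258,0,0],[0,-0.0257,-0.0258,0,0],[0,-0.0257,-0.0258,0,0],[0,-0.0257,-0.0258,0,0]]]'
python3 -m handwheel '[[[0,-0.0104,-0.0374,0,0],[0,-0.0104,-0.0374,0,0],[0,-0.0104,-0.0374,0,0],[0,-0.0104,-0.0374,0,0],[0,-0.0104,-0.0374,0,0],[0,-0.0104,-0.0374,0,0],[0,-0.0104,-0.0374,0,0],[0,-0.0104,-0.0374,0,0],[0,-0.0104,-0.0374,0,0],[0,-0.0104,-0.0374,0,0],[0,-0.0104,-0.0374,0,0],[0,-0.0104,-0.0374,0,0]]]'
python3 - <<'E'
from h import *
np.set_printoptions(precision=4,suppress=True)
for a,b,n in(([351.6,252.3],[362.9,234.8],'brown'),([327.6,241.8],[334.7,234.3],'white'),([320.6,259.2],[342.5,253.3],'sw')): print(n,*tri(a,b))
s=get_state();print(s['eef_pos'],R.from_quat(s['tcp_rot']).as_matrix(),s['qpos'])
E
```

```text
time: 2.9
eef_pos: [0.4213, 0.3493, 0.2317]
tcp_rot: [0.073, 0.997, 0.0, 0.0]
contact_force: [0.7, 0.9, -0.5]
opening: -0.0
finger_force: 0.0
time: 3.9
eef_pos: [0.4785, -0.1134, 0.2318]
tcp_rot: [0.073, 0.997, -0.0, 0.001]
contact_force: [1.0, 0.6, -0.2]
opening: 0.0
finger_force: 0.0
brown [ 0.5305 -0.3069  0.0703] [-0.5  0.4  0.3 -0.6]
white [ 0.5479 -0.2114  0.0668] [-0.3  0.3  0.2 -0.4]
sw [ 0.4816 -0.228   0.0439] [-0.3  0.2  0.1 -0.3]
[ 0.4785 -0.1134  0.2318] [[-0.9893  0.146   0.0011]
 [ 0.146   0.9893 -0.0004]
 [-0.0011 -0.0002 -1.    ]] [-0.4395 -0.1276  2.0165  0.0002  1.2515 -1.8638]
```

```bash
python3 -m handwheel '[[[0,-0.0102,-0.0367,0,0],[0,-0.0102,-0.0367,0,0],[0,0,0,0.033,0],[0,0,0,0.033,0],[0,0,0,0.033,0],[0,0,0,0.033,0],[0,0,0,0.033,0],[0,0,0,0.033,0],[0,0,0,0,0]]]' 30
python3 - <<'E'
from h import *
np.set_printoptions(precision=4,suppress=True)
t=viewer.read_camera('top'); s=viewer.read_camera('scene')
f=lambda a:cv2.resize(a,None,fx=4,fy=4,interpolation=cv2.INTER_CUBIC)
cv2.imwrite('pics/c2.png',np.vstack([np.hstack([f(t[205:275,300:400]),f(s[215:285,290:390])]),np.hstack([f(t[260:320,150:250]),f(s[205:265,150:250])])]))
for n in('scene','top'):
    for k,z in dict(tongs=.022,tongs_grip=.011,tongs_jaw=.011).items():
        for o in viewer.pinpoint(n,k)[:3]:
            u=np.array(o['xy'])*[640,480]; print(n,k,round(o['confidence'],2),u.round(1),unproj(n,u,z)[0][:2])
E
```

```text
time: 4.65
eef_pos: [0.4831, -0.1841, 0.0266]
tcp_rot: [0.073, 0.997, 0.003, -0.006]
contact_force: [-2.2, 1.0, -0.7]
opening: 0.001
finger_force: 0.0
scene tongs 0.94 [169.9 227. ] [0.3931 0.3332]
scene tongs_grip 0.79 [189.4 228.9] [0.4338 0.2831]
scene tongs_jaw 0.7 [214.1 236.7] [0.4421 0.1751]
scene tongs_jaw 0.24 [413.6 266.4] [ 0.6523 -0.4664]
top tongs 0.67 [171.7 298.9] [0.3996 0.3504]
top tongs_grip 0.56 [193.8 292.4] [0.4198 0.2809]
top tongs_jaw 0.28 [314.4 210.4] [ 0.7003 -0.1616]
```

View pics/c2.png

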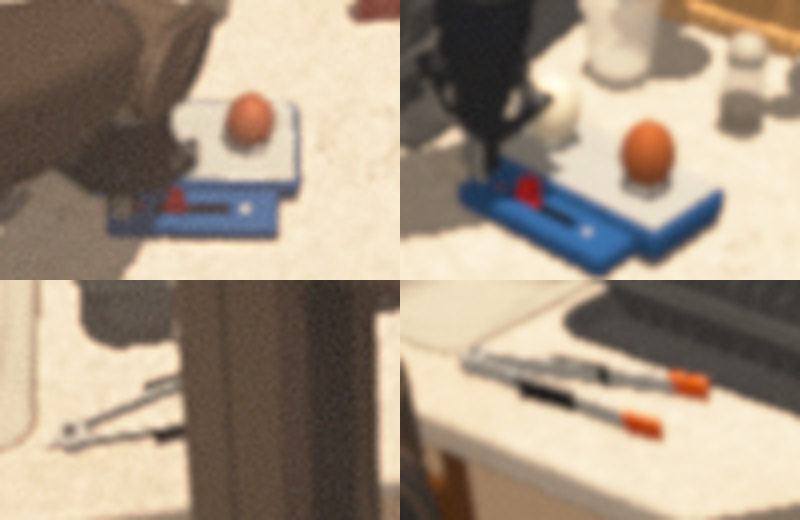

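The finger stands at the left of the red switch, which is at (342,255) in top, and the egg is untouched. The tongs lie with their orange jaws at about (212-222,232-243) in scene. Now I'll push in small steps.

```bash
python3 -m handwheel '[[[0,0,0,-0.002,0],[0,0,-0.008,0,0],[0,0,-0.008,0,0],[0,0,-0.008,0,0],[0,0,-0.007,0,0],[0,0,-0.007,0,0],[0,0,-0.005,0,0],[0,0,-0.005,0,0]]]'
```

```text
time: 5.72
eef_pos: [0.4808, -0.2351, 0.0353]
tcp_rot: [0.073, 0.997, 0.0, -0.0]
contact_force: [0.1, 1.5, 2.9]
opening: 0.001
finger_force: 1.1
```

```bash
python3 -m handwheel '[[[0,0,-0.004,0,0],[0,0,-0.004,0,0],[0,0,-0.003,0,0],[0,0,0,0,0]]]'
```

```text
time: 6.05
eef_pos: [0.4793, -0.2459, 0.0352]
tcp_rot: [0.073, 0.997, -0.0, 0.0]
contact_force: [-0.5, 0.5, -0.1]
opening: -0.002
finger_force: 0.1
```

```bash
python3 -m handwheel '[[[0,0,-0.003,0,0],[0,0,-0.003,0,0],[0,0,0,0,0]]]'
python3 -m handwheel '[[[0,0,-0.003,0,0],[0,0,-0.003,0,0],[0,0,0,0,0]]]'
```

```text
time: 6.3
eef_pos: [0.4789, -0.2477, 0.0351]
tcp_rot: [0.074, 0.997, 0.004, -0.0]
contact_force: [3.0, 12.2, 5.2]
opening: -0.001
finger_force: 6.9
time: 6.55
eef_pos: [0.4788, -0.2484, 0.035]
tcp_rot: [0.076, 0.997, 0.01, -0.001]
contact_force: [7.3, 28.1, 11.1]
opening: -0.001
finger_force: 15.5
```

Stop reached (28 N, at the predicted place). I'll back off and rise, then check the switch and measure the tongs.

```bash
python3 -m handwheel '[[[0,0,0.013,0,0],[0,0,0.012,0,0],[0.0,0,0,-0.03,0],[0.0,0,0,-0.035,0],[0,0,0,-0.035,0],[0,0,0,-0.035,0],[0,0,0.04,0,0],[0,0,0.04,0,0],[0,0,0.04,0,0],[0,0,0.04,0,0]]]'
python3 - <<'E'
from h import *
np.set_printoptions(precision=4,suppress=True)
t=viewer.read_camera('top'); s=viewer.read_camera('scene'); t0=cv2.imread('pics/top0.png')
f=lambda a:cv2.resize(a,None,fx=4,fy=4,interpolation=cv2.INTER_CUBIC)
cv2.imwrite('pics/c3.png',np.vstack([np.hstack([f(t[205:275,300:400]),f(s[215:285,290:390])]),np.hstack([f(t0[260:320,150:250]),f(t[260:320,150:250])])]))
def org(im,n,x0,x1,y0,y1):
    h=cv2.cvtColor(im,cv2.COLOR_BGR2HSV); m=cv2.inRange(h,(3,150,120),(16,255,255)); k=np.zeros_like(m); k[y0:y1,x0:x1]=m[y0:y1,x0:x1]
    c,l,st,ce=cv2.connectedComponentsWithStats(k)
    for i in range(1,c):
        if st[i,4]>8:
            print(n,st[i],ce[i].round(1),unproj(n,ce[i],.014)[0][:2])
            ys,xs=np.nonzero(l==i); P=unproj(n,np.c_[xs,ys],.014)[:,:2]; print('  y range',P[:,1].min(),P[:,1].max())
org(s,'scene',150,250,205,265); org(t0,'top',180,250,260,320); org(t,'top',180,250,260,320)
for n in('scene','top'):
    for k in('tongs_grip','tongs_jaw','switch_top'):
        for o in viewer.pinpoint(n,k)[:2]:
            u=np.array(o['xy'])*[640,480]; print(n,k,round(o['confidence'],2),u.round(1),unproj(n,u,.045 if k[0]=='s' else .011)[0][:2])
print(unproj('top',[167.5,298],.02))
E
```

```text
time: 7.38
eef_pos: [0.5048, -0.0733, 0.1707]
tcp_rot: [0.074, 0.997, -0.001, 0.001]
contact_force: [0.4, -0.9, -0.3]
opening: 0.002
finger_force: 0.0
scene [218 227   9   7  46] [222.  230.4] [0.4854 0.1781]
  y range 0.15466425163404385 0.2060442102575274
scene [206 239   9   5  32] [210.2 240.9] [0.4109 0.1629]
  y range 0.14318596442580345 0.18325733516691967
top [221 270   9   6  24] [225.2 272.5] [0.4796 0.1743]
  y range 0.1612694664784665 0.18856885254073147
top [224 289  10   4  19] [228.5 290.8] [0.4075 0.1668]
  y range 0.15179092527616458 0.181809447374613
scene tongs_grip 0.72 [188.3 229.7] [0.4279 0.2823]
scene tongs_jaw 0.96 [216.3 236.9] [0.4453 0.1679]
scene switch_top 0.48 [329.9 265. ] [ 0.4703 -0.2691]
scene switch_top 0.38 [469.5 332.8] [ 0.4056 -0.7155]
top tongs_grip 0.21 [316.1 208.6] [ 0.7075 -0.1691]
top switch_top 0.42 [353.  253.3] [ 0.4745 -0.2626]
top switch_top 0.24 [349.6 208.7] [ 0.6642 -0.2849]
[[0.4061 0.3644 0.02  ]]
```

View pics/c3.png

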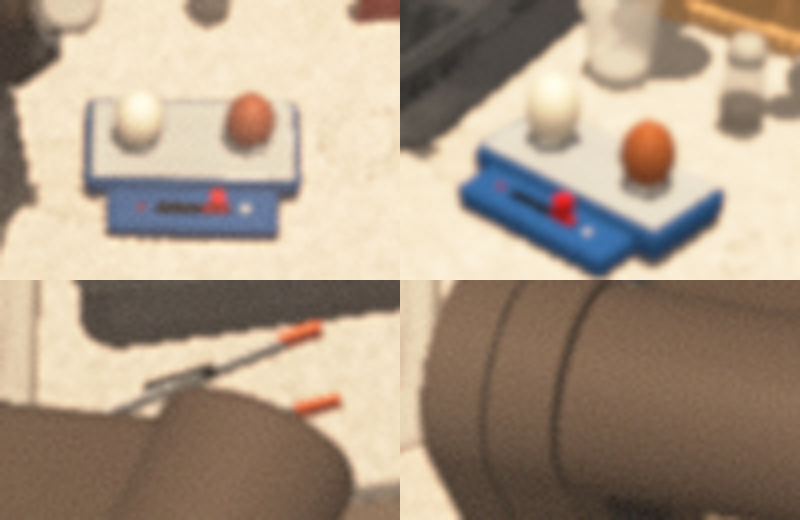

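The switch is now near its right end (travel about 39 mm), with both eggs still in place. Before descending I'll check the clearance between the tongs and the dish rack.

Run:
```python
from h import *
np.set_printoptions(precision=3,suppress=True)
s=viewer.read_camera('scene'); t=cv2.imread('pics/top0.png'); out=[]
g=np.array([.426,.276]); a=np.array([.182,-.983]); b=np.array([.983,.182])
for n,im,x0,y0 in(('scene',s,145,180),('top',t,155,215)):
    K=5; c=cv2.resize(im[y0:y0+95,x0:x0+80],None,fx=K,fy=K,interpolation=cv2.INTER_CUBIC)
    def P(xy,z): return tuple(int(v) for v in ((proj(n,[*xy,z])[0]-[x0,y0]+.5)*K))
    for z,col in((0.0,(0,255,0)),(.08,(255,0,255))):
        q=[g+i*.011*a+j*.05*b for i,j in((-1,-1),(1,-1),(1,1),(-1,1))]
        cv2.polylines(c,[np.array([P(v,z) for v in q])],True,col,1)
    for d in(-.095,0,.105): cv2.circle(c,P(g+d*a,.015),4,(255,255,0),1)
    out.append(c)
cv2.imwrite('pics/c4.png',np.hstack(out))
```

```text
(no output)
```

View pics/c4.png

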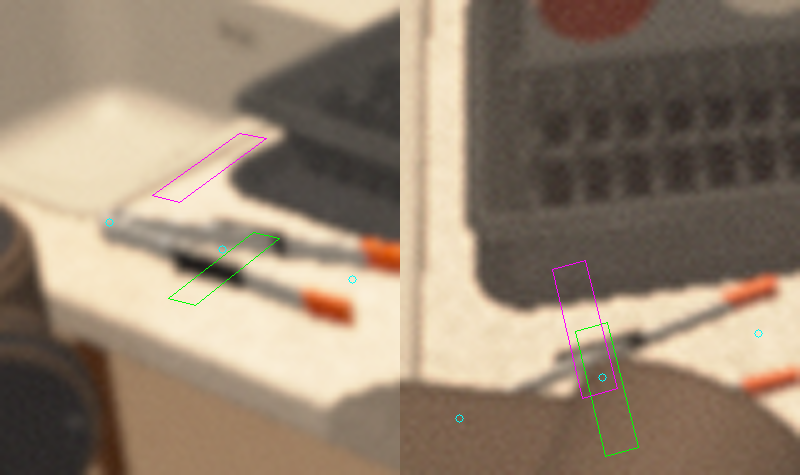

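Run:
```python
from h import *
print(tri([193,200.5],[169.4,259.4])); print(unproj('top',[180,275],0),unproj('top',[183,257.5],0.05),unproj('top',[183,257.5],0.1))
```

```text
(array([0.52621088, 0.34965395, 0.06470717]), array([-0.1,  0.1,  0. , -0.1]))
[[0.50048966 0.32799785 0.        ]] [[0.53666544 0.30794207 0.05      ]] [[0.50332031 0.29829076 0.1       ]]
```

The predicted head, grip and jaw points lie on the tongs. The rack edge is at x≈.526, about 5 cm clear of the fingers. Next: spin, then travel.

```bash
python3 -m handwheel '[[[0.07,0,0,0,7.1],[0.07,0,0,0,7.1],[0.07,0,0,0,7.1],[0.07,0,0,0,7.1],[0.07,0,0,0,7.1],[0.07,0,0,0,7.1],[0.07,0,0,0,7.1],[0.07,0,0,0,7.1],[0.07,0,0,0,7.1],[0.07,0,0,0,7.1]]]'
python3 -m handwheel '[[[0.07,0.0358,-0.0014,0,0],[0.07,0.0358,-0.0014,0,0],[0.07,0.0358,-0.0014,0,0],[0.07,0.0358,-0.0014,0,0],[0.07,0.0358,-0.0014,0,0],[0.07,0.0358,-0.0014,0,0],[0.07,0.0358,-0.0014,0,0],[0.07,0.0358,-0.0014,0,0],[0.07,0.0358,-0.0014,0,0],[0.07,0.0358,-0.0014,0,0],[0.07,0,0,0,0],[0.07,0,0,0,0]]]'
python3 -c "
from h import *
s=get_state();M=R.from_quat(s['tcp_rot']).as_matrix();print(s['eef_pos'],np.degrees(np.arctan2(M[1,0],M[0,0])),s['opening'],s['qpos'],([.426,.276,0]-s['eef_pos'])@M)"
```

```text
time: 8.67
eef_pos: [0.5046, -0.0755, 0.1702]
tcp_rot: [0.642, 0.767, -0.0, 0.0]
contact_force: [-0.8, -0.5, -0.2]
opening: 0.821
finger_force: 0.0
time: 9.67
eef_pos: [0.4249, 0.2757, 0.1702]
tcp_rot: [0.638, 0.77, -0.0, 0.0]
contact_force: [-0.1, -0.8, 0.0]
opening: 0.816
finger_force: 0.0
[0.42488564 0.27571255 0.17021761] 100.7446183339123 0.8164622758061896 [ 3.75273144e-01 -2.75493601e-02  2.04055844e+00 -4.74355327e-04
  1.12873714e+00  1.87947156e-01] [1.51238121e-04 1.16046522e-03 1.70217481e-01]
```

```bash
python3 -m handwheel '[[[0.07,0,0,0.035,0],[0.07,0,0,0.035,0],[0.07,0,0,0.035,0],[0.07,0,0,0.035,0],[0.07,0,0,0.012,0],[0.07,0,0,0.008,0],[0.07,0,0,0.006,0],[0.07,0,0,0,0],[0.07,0,0,0.004,0],[0.07,0,0,0,0],[0.07,0,0,0,0]]]' 30
```

```text
time: 10.58
eef_pos: [0.4259, 0.2755, 0.0016]
tcp_rot: [0.639, 0.77, 0.001, 0.001]
contact_force: [-0.3, 0.1, -0.6]
opening: 0.818
finger_force: 0.0
```

```bash
python3 -m handwheel '[[[0.049,0,0,0,0],[0.049,0,0,0,0],[0.049,0,0,0,0],[0.049,0,0,0,0],[0.049,0,0,0,0],[0.049,0,0,0,0],[0.049,0,0,0,0],[0.049,0,0,0,0]]]' 30
```

```text
time: 11.25
eef_pos: [0.4264, 0.2757, 0.0021]
tcp_rot: [0.638, 0.77, 0.001, 0.001]
contact_force: [0.3, -0.8, 5.1]
opening: 0.572
finger_force: 10.8
```

```bash
python3 -m handwheel '[[[0.049,0,0,-0.004,0],[0.049,0,0,-0.008,0],[0.049,0,0,-0.015,0],[0.049,0,0,-0.02,0],[0.049,0,0,-0.02,0],[0.049,0,0,-0.02,0],[0.049,0,0,-0.02,0],[0.049,0,0,-0.02,0],[0.049,0,0,-0.02,0],[0.049,0,0,-0.015,0],[0.049,0,0,-0.008,0],[0.049,0,0,0,0]]]'
python3 - <<'E'
from h import *
np.set_printoptions(precision=4,suppress=True)
s=viewer.read_camera('scene'); st=get_state()
h=cv2.cvtColor(s,cv2.COLOR_BGR2HSV); m=cv2.inRange(h,(3,150,120),(16,255,255)); m[:, :150]=0;m[:,300:]=0
c,l,q,ce=cv2.connectedComponentsWithStats(m)
for i in range(1,c):
    if q[i,4]>8: print(q[i],ce[i])
M=R.from_quat(st['tcp_rot']).as_matrix(); p=st['eef_pos']; print(p,st['opening'],st['finger_force'])
for off in(0,.019): print(proj('scene',p-M[:,0]*.105-M[:,2]*off))
cv2.imwrite('pics/c5.png',cv2.resize(s[150:260,120:270],None,fx=5,fy=5,interpolation=cv2.INTER_CUBIC))
E
```

```text
time: 12.25
eef_pos: [0.4259, 0.2756, 0.1728]
tcp_rot: [0.639, 0.77, 0.002, 0.001]
contact_force: [0.5, 0.2, -1.0]
opening: 0.575
finger_force: 9.5
[ 150   15   90   27 1481] [194.2809  27.2998]
[242  34  58  17 385] [271.4468  42.1065]
[158  43  10   2  10] [162.5  43.4]
[201  49  22   7  43] [212.9302  51.9302]
[238  54  48   8  65] [259.9385  57.7385]
[238 167  16   9  99] [245.5051 171.0404]
[253 174   8   4  17] [256.1765 175.8235]
[212 185  10   7  54] [217.0185 187.8704]
[201 191  11   8  69] [205.8261 194.7681]
[231 286  31  14  51] [246.3333 292.4314]
[0.4251 0.2752 0.1711] 0.575038622284809 9.49196845293045
[[210.3842 194.1266]]
[[209.7699 188.7793]]
```

View pics/c5.png

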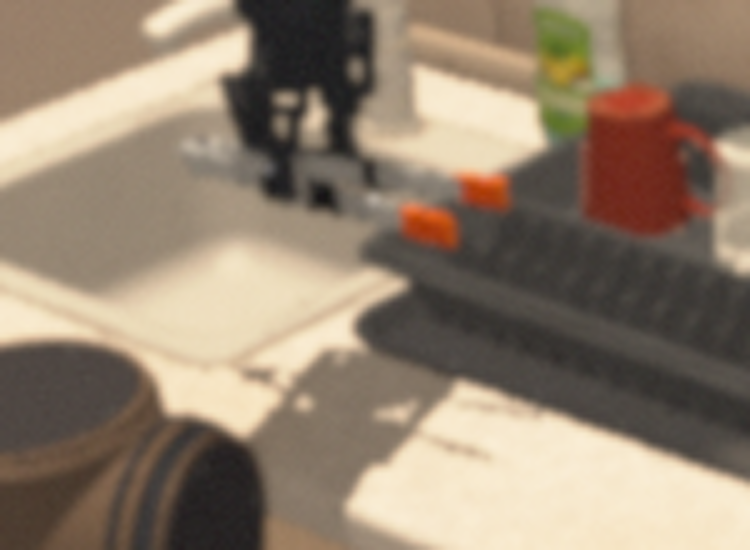

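Tongs held level in the gripper. The jaws' middle is at about (211,191), roughly 108 mm ahead of and 10 mm above the TCP. Carrying them to the cooker.

```bash
python3 -m handwheel '[[[0.049,-0.0148,-0.0006,-0.002,0],[0.049,-0.0278,-0.0012,-0.002,0],[0.049,-0.0278,-0.0012,-0.002,0],[0.049,-0.0278,-0.0012,-0.002,0],[0.049,-0.0278,-0.0012,-0.002,0],[0.049,-0.0278,-0.0012,-0.002,0],[0.049,-0.0278,-0.0012,-0.002,0],[0.049,-0.0278,-0.0012,-0.002,0],[0.049,-0.0278,-0.0012,0,0],[0.049,-0.0278,-0.0012,0,0],[0.049,-0.013,-0.0006,0,0]]]'
python3 -m handwheel '[[[0.049,-0.0278,-0.009,0,0],[0.049,-0.0278,-0.009,0,0],[0.049,-0.0278,-0.009,0,0],[0.049,-0.0278,-0.009,0,0],[0.049,-0.0278,-0.009,0,0],[0.049,-0.0278,-0.009,0,0],[0.049,-0.0278,-0.009,0,0],[0.049,-0.0278,-0.009,0,0],[0.049,-0.0278,-0.009,0,0],[0.049,-0.014,-0.0045,0,0],[0.049,-0.014,-0.0045,0,0]]]'
python3 -m handwheel '[[[0.049,0,0,0,-7.1],[0.049,0,0,0,-7.1],[0.049,0,0,0,-7.1],[0.049,0,0,0,-7.1],[0.049,0,0,0,-7.1],[0.049,0,0,0,-7.1],[0.049,0,0,0,-7.1],[0.049,0,0,0,-7.1],[0.049,0,0,0,-7.1],[0.049,0,0,0,-7.1],[0.049,0,0,0,0],[0.049,0,0,0,0]]]'
cat > look.py <<'E'
from h import *
import sys
np.set_printoptions(precision=4,suppress=True)
st=get_state(); M=R.from_quat(st['tcp_rot']).as_matrix(); p=st['eef_pos']; print(p,np.degrees(np.arctan2(M[1,0],M[0,0])),st['opening'],st['finger_force'])
out=[]; J=p-M[:,0]*.108-M[:,2]*.0095; E=np.array([.535,-.3055,.065])
for n in('scene','top'):
    im=viewer.read_camera(n); uv=proj(n,[J,E]); x0,y0=np.clip(uv.mean(0).astype(int)-[40,40],0,None)
    c=cv2.resize(im[y0:y0+80,x0:x0+80],None,fx=5,fy=5,interpolation=cv2.INTER_CUBIC)
    for u,col in zip(uv,((255,255,0),(0,255,0))): cv2.circle(c,tuple(int(v) for v in (u-[x0,y0]+.5)*5),3,col,1)
    out.append(c); h=cv2.cvtColor(im,cv2.COLOR_BGR2HSV); m=cv2.inRange(h,(3,150,110),(16,255,255)); k=np.zeros_like(m); k[y0:y0+80,x0:x0+80]=m[y0:y0+80,x0:x0+80]
    _,l,q,ce=cv2.connectedComponentsWithStats(k); print(n,'J,E',uv.ravel(),[ (ce[i].round(1).tolist(),int(q[i,4])) for i in range(1,len(q)) if q[i,4]>8])
    for nm in('brown_egg','tongs_jaw'):
        for o in (viewer.outline_of if nm[0]=='b' else viewer.pinpoint)(n,nm)[:2]:
            print(n,nm,round(o['confidence'],2), np.argwhere(o['mask']).mean(0)[::-1] if nm[0]=='b' else np.array(o['xy'])*[640,480])
cv2.imwrite(sys.argv[1],np.hstack(out))
E
python3 look.py pics/c6.png
```

```text
time: 13.22
eef_pos: [0.4636, -0.0028, 0.1846]
tcp_rot: [0.639, 0.769, -0.001, -0.001]
contact_force: [0.5, -0.7, -1.0]
opening: 0.575
finger_force: 9.5
time: 14.13
eef_pos: [0.4262, -0.291, 0.1846]
tcp_rot: [0.639, 0.769, 0.0, -0.002]
contact_force: [0.5, -0.4, -1.2]
opening: 0.574
finger_force: 9.5
time: 15.13
eef_pos: [0.4271, -0.2896, 0.1855]
tcp_rot: [0.074, 0.997, 0.001, -0.001]
contact_force: [-0.7, 0.5, -1.5]
opening: 0.575
finger_force: 9.5
[ 0.4271 -0.2896  0.1855] 171.48224009383057 0.5754930187035006 9.50067088007927
scene J,E [353.3821 215.8772 351.319  253.3436] [([363.2, 217.9], 87), ([351.6, 252.8], 133)]
scene brown_egg 0.75 [351.0711 252.6889]
scene tongs_jaw 0.77 [353.088 217.2  ]
scene tongs_jaw 0.63 [343.104 235.2  ]
top J,E [365.3111 211.5064 362.4384 234.0238] [([364.8, 233.8], 15)]
top brown_egg 0.6 [365.5385 235.6538]
```

View pics/c6.png

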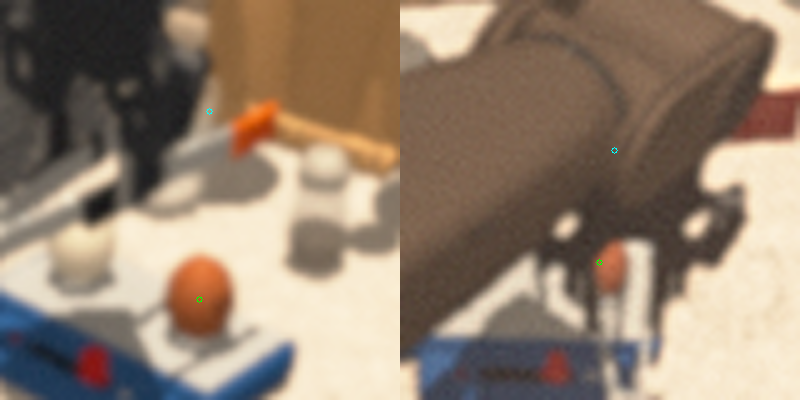

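Run:
```python
from h import *
np.set_printoptions(precision=2,suppress=True)
st=get_state(); M=R.from_quat(st['tcp_rot']).as_matrix(); p=st['eef_pos']
for fwd in(.105,.108,.111):
  for lat in(.026,.03,.034):
    print(fwd,lat,proj('scene',p-M[:,0]*fwd-M[:,2]*.0095-M[:,1]*lat)[0])
```

```text
0.105 0.026 [360.15 218.9 ]
0.105 0.03 [361.28 219.36]
0.105 0.034 [362.4  219.81]
0.108 0.026 [360.78 218.53]
0.108 0.03 [361.9  218.98]
0.108 0.034 [363.02 219.44]
0.111 0.026 [361.4  218.17]
0.111 0.03 [362.52 218.62]
0.111 0.034 [363.64 219.07]
```

The scene view shows the jaws directly above the brown egg line; the right jaw is at (363,218) and the egg at (351,253), both as predicted. Descending in stages.

```bash
python3 -m handwheel '[[[0.0495,0,0,0.012,0],[0.0495,0,0,0.02,0],[0.0495,0,0,0.02,0],[0.0495,0,0,0.02,0],[0.0495,0,0,0.015,0],[0.0495,0,0,0.008,0],[0.0495,0,0,0.005,0],[0.0495,0,0,0,0],[0.0495,0,0,0,0]]]'
python3 look.py pics/c7.png
```

```text
time: 16.18
eef_pos: [0.4275, -0.2907, 0.0867]
tcp_rot: [0.073, 0.997, -0.0, 0.0]
contact_force: [-0.1, -0.5, -0.1]
opening: 0.577
finger_force: 9.4
[ 0.4275 -0.2907  0.0867] 171.6123607315432 0.5773556061209489 9.416733384132385
scene J,E [352.0037 244.7914 351.319  253.3436] [([358.0, 251.7], 59), ([351.6, 247.5], 20)]
scene brown_egg 0.53 [424.6487 280.9061]
scene brown_egg 0.48 [352.6711 253.7895]
scene tongs_jaw 0.7 [337.088 266.784]
scene tongs_jaw 0.66 [352.832 248.592]
top J,E [363.3938 228.9005 362.4384 234.0238] []
top tongs_jaw 0.63 [348.608 248.112]
```

View pics/c7.png

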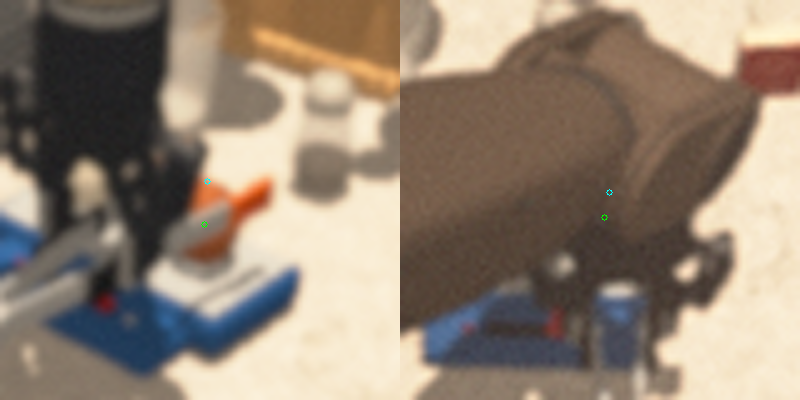

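Right jaw now beside the egg in scene (crop 250,195), egg standing; no contact force. Continuing down.

```bash
python3 -m handwheel '[[[0.0495,0,0,0.005,0],[0.0495,0,0,0.005,0],[0.0495,0,0,0.004,0],[0.0495,0,0,0,0]]]'
python3 -m handwheel '[[[0.0495,0,0,0.005,0],[0.0495,0,0,0.005,0],[0.0495,0,0,0.004,0],[0.0495,0,0,0.003,0],[0.0495,0,0,0,0],[0.0495,0,0,0,0]]]'
```

```text
time: 16.82
eef_pos: [0.4264, -0.2896, 0.0708]
tcp_rot: [0.073, 0.997, 0.001, -0.001]
contact_force: [0.6, -0.5, -1.3]
opening: 0.578
finger_force: 9.4
time: 17.32
eef_pos: [0.4271, -0.2903, 0.055]
tcp_rot: [0.073, 0.997, 0.0, -0.0]
contact_force: [-0.2, 0.5, -0.7]
opening: 0.582
finger_force: 9.4
```

```bash
python3 -m handwheel '[[[0.047,0,0,0,0],[0.045,0,0,0,0],[0.043,0,0,0,0],[0.041,0,0,0,0],[0.038,0,0,0,0],[0.036,0,0,0,0],[0.036,0,0,0,0],[0.036,0,0,0,0]]]' 35
```

```text
time: 17.98
eef_pos: [0.4274, -0.2904, 0.0555]
tcp_rot: [0.073, 0.997, -0.0, 0.0]
contact_force: [-0.2, 2.6, -0.0]
opening: 0.516
finger_force: 35.5
```

The fingers stopped at 44 mm, so the jaws have met the egg. Lifting.

```bash
python3 -m handwheel '[[[0.036,0,0,-0.003,0],[0.036,0,0,-0.006,0],[0.036,0,0,-0.01,0],[0.036,0,0,-0.014,0],[0.036,0,0,-0.015,0],[0.036,0,0,-0.015,0],[0.036,0,0,-0.015,0],[0.036,0,0,-0.012,0],[0.036,0,0,-0.008,0],[0.036,0,0,-0.005,0],[0.036,0,0,-0.003,0],[0.036,0,0,0,0]]]'
python3 -m handwheel '[[[0.036,0,0,0,0],[0.036,0,0,0,0],[0.036,0,0,0,0],[0.036,0,0,0,0],[0.036,0,0,0,0],[0.036,0,0,0,0]]]'
python3 look.py pics/c8.png
```

```text
time: 18.98
eef_pos: [0.4272, -0.2905, 0.1617]
tcp_rot: [0.073, 0.997, -0.0, 0.0]
contact_force: [0.8, -0.4, -1.9]
opening: 0.509
finger_force: 35.9
time: 19.48
eef_pos: [0.4271, -0.2903, 0.1611]
tcp_rot: [0.073, 0.997, 0.0, -0.0]
contact_force: [0.4, 0.3, -1.5]
opening: 0.511
finger_force: 35.9
[ 0.4271 -0.2903  0.1611] 171.62379540481834 0.5113981893674586 35.86694598197937
scene J,E [353.0908 223.2365 351.319  253.3436] [([357.6, 221.8], 155)]
scene brown_egg 0.5 [355.2308 220.3077]
scene tongs_jaw 0.57 [354.176 226.08 ]
scene tongs_jaw 0.33 [339.776 264.192]
top J,E [364.8822 215.9445 362.4384 234.0238] []
top brown_egg 0.32 [423.6699 263.7368]
```

View pics/c8.png

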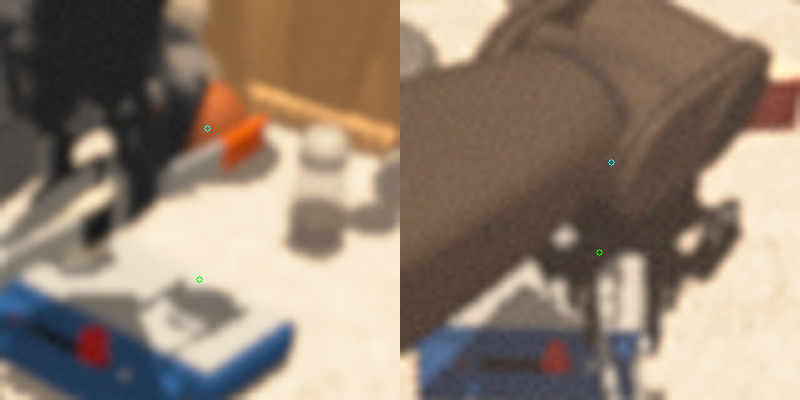

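Run:
```python
from h import *
for n in('scene','top'):
    viewer.read_camera(n)
    for k in('white_egg','egg_cup','green_mug','red_packet','salt'):
        print(n,k,[(round(o['confidence'],2),(np.array(o['extent'])*[640,480,640,480]).round()) for o in viewer.look_for(n,k)[:2]])
from plant import sign_off
print(get_state()['dq'].round(4)); print(sign_off())
```

```text
scene white_egg [(0.53, array([325., 248.,   7.,   1.]))]
scene egg_cup [(0.65, array([380., 293.,  19.,  27.]))]
scene green_mug [(0.71, array([408., 264.,  38.,  40.])), (0.65, array([300., 223.,  64.,  35.]))]
scene red_packet [(0.84, array([405., 241.,  17.,  22.])), (0.57, array([301., 223.,  64.,  35.]))]
scene salt [(0.74, array([309., 226.,  26.,  23.])), (0.51, array([366., 222.,  15.,  29.]))]
top white_egg []
top egg_cup [(0.73, array([415., 257.,  20.,  21.]))]
top green_mug [(0.9, array([412., 210.,  32.,  36.])), (0.62, array([329., 232.,  43.,  31.]))]
top red_packet [(0.64, array([396., 196.,   9.,  17.])), (0.54, array([306., 188.,  20.,  17.]))]
top salt []
[-0.0003  0.0004  0.0002  0.0007  0.0001  0.001 ]
the job is handed in; nothing more can be done
None
```

I handed the job in with the switch pushed to its right-hand stop and the tongs holding the brown egg still, about 10 cm above where it stood; no verdict came back, and the white egg was mostly hidden behind the tongs in my last pictures, so I only partly confirmed it stayed put.

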